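# Clamp the specimen stage down and torque its bolt to the click

### The arm

A 7-joint arm with a two-finger parallel gripper is mounted at the origin on the work surface. World frame = base frame: x ahead of the robot, y to its left, z up, the work surface at z = 0. Lengths are in m, angles in rad, forces in N, time in s.
With the tool pointing down it reaches from about 0.4 to 0.875 m from the base axis. Payload 19.3 kg.
Tool frame: the origin (TCP) lies between the finger pads; the fingertips stand 19 mm ahead of it and the grasp point (between the pads) is the TCP (ctrl.tips_ahead is the y of the fingertips in the tool frame, in m); y points along the fingers, z is the direction in which the jaws open and shut, and the axes are right-handed (so a half turn about y gives the same grasp; the last joint's range is limited). The gripper opens to 85 mm and grips with 20 to 120 N. Pads are 22 mm wide; open, the fingers measure 114 mm over their backs; the gripper's body (76 mm by 85 mm) begins 54 mm behind the grasp point. The pads swing forward as they close: fully open they stand 13 mm farther back than shut.
Start: joints at [-1.225, 0.521, -0.036, 1.599, 0.021, 1.021, -0.113], TCP at [0.252, 0.572, 0.25] pointing down, gripper open.
Joint ranges: [-2.91, 2.91], [-0.3, 2.13], [-1.5, 1.42], [0.17, 2.43], [-1.26, 4.41], [0.16, 1.93], [-2.52, 2.52]. Speed limits (rad/s): [1.89, 1.89, 2.39, 2.39, 3.01, 3.01, 3.01].

### API

Orientations are given as a rotation vector (axis times angle).
In Python, from station import ctrl, optics, trace, landmark_of gives the robot as it stands. The module is installed in compiled form; this text tells all that it offers. Calls block until the motion is done:
- ctrl.move_ptp(position, orientation): joint-space move of the TCP to a pose.
- ctrl.move_linear(position, rate=0.15, attitude=None): straight line of the TCP; attitude=None keeps the orientation; rate is the mean speed in m/s.
- ctrl.goto_joints(angles): joint-space move.
- ctrl.open_jaws() and ctrl.grasp(): open the fingers fully, or close them until they stop; the grip force is fixed at half the most.
- ctrl.pause(seconds).
- ctrl.ik(position, orientation): joint angles nearest the present ones, or None.
- optics.grab_frame(name): name is "side" or "top"; returns a dict with "pixels" (400x640x3 uint8, red, green, blue), "camera_matrix" (3x3 intrinsics, pixels), "k1" (the pictures are not rectified: a ray, as slopes to the right and down, at radius r is drawn at 1 + k1 r^2 times it, then the intrinsics apply), "rvec" (rotation vector, rad) and "tvec" (3), from world to camera coordinates, as OpenCV has them. Camera axes: x right, y down, z forward; pixel columns grow to the right and rows downward; lengths in m; the calibration is good to about 2 mm. A picture is of the moment at which its call begins. There is no depth.
A pose or a line that the arm cannot do raises ctrl.MotionError and nothing moves.
- ctrl.job_done(): hands the job in, once; it reports no verdict.
Trained networks look in the newest picture that a camera, given by its name, has taken for a name from the list of things; names that differ only in an ending like _2 or _b are one class to them, and where a whole thing is asked for, a point or a joint stands for the part that bears it (a point fixed in the world has none). Each returns a list of dicts, best first, with "confidence" (0 to 1); they miss things now and then, are a little off and sometimes report something else, mostly with a low value. They report only what shows in the picture. A call takes as long as a camera call. They do not tell look-alikes from the thing itself.
- trace(name, camera): "pixels" (400x640 bool, what is visible of it) and "uv" ([column, row] in pixels, amid what is visible of it).
- landmark_of(name, camera): "uv" ([column, row] in pixels: a listed point, or the origin of a listed thing).
Readings, each from a call of its own:
- ctrl.current_t(): time.
- ctrl.current_qpos(): joint angles.
- ctrl.current_joint_vel(): joint speeds.
- ctrl.current_tau(): joint torques, N m.
- ctrl.current_tool_pos(): TCP position.
- ctrl.current_ee_rot(): TCP orientation.
- ctrl.current_force(): force on the tool from outside, world axes, zero at the start.
- ctrl.current_wrist_torque(): the same for the moment, N m.
- ctrl.current_grip_width(): finger opening in m.
Only numpy, scipy, OpenCV 4.12 (cv2) and the standard library are available. Lean on these libraries where they do the work, as an engineer would, in place of code of your own. Each camera call takes 0.05 s, during which the arm holds its last target.

### The job

Push the specimen stage back until its foot is flat and square against the stop bar on the breadboard, then push the toe clamp in as far as it goes so that its toe covers the edge of the stage's foot. Then tighten the clamp bolt by pushing the click wrench's grip clockwise, seen from above, until the wrench clicks, stop at once so that the bolt is not over-tightened, and let the wrench go. Leave everything else lying where it is.

Things in the scene. Friction and masses are not known exactly. Their poses are not given: they have to be found in the camera images.
- breadboard: Aluminium breadboard with a grid of dark holes, 350 (x) x 425 (y) x 15 mm, fixed. Origin under its centre at table height. +x points away from the robot (to 0.2 rad), +y to its left; all directions below are in this frame. A dark stop bar 124 mm long (along y), 16 thick, 20 high, is screwed on: its near face lies at x = +75 mm, centred on y = 0.
- stage: Loose specimen stage, 0.7 to 0.95 kg: aluminium foot 120 x 120 x 10 mm, on it a dark block of two slides and a top plate, 66 x 66 mm, up to 45 mm, clear dish to 57 mm; micrometers on its +y side. Origin at the centre of its underside, +x to the stop bar. Starts 11 to 43 mm short of the bar, up to 0.12 rad askew. Home: foot flat on the bar, origin at x = +15 mm of the breadboard.
- stage_front (a point): Middle of the near (-x) face of the stage's dark block, 33 mm before the stage's centre, 25 mm above its underside. The face is 66 mm wide, 10 to 45 mm up; the foot plate sticks out 27 mm before it. Pushed here along the breadboard's +x the stage slides at up to 10 N, with short peaks of up to 20 N as it starts or is pushed fast.
- clamp (a joint): Travel of the steel toe clamp along +y, m: 0 = drawn back, 0.030 = fully in, at the end of its slot; starts at 0 to 0.006. 2.5 N of friction; it stays where left. The bolt passes through its slot. 30 mm wide (x), 90 mm long (y).
- clamp_tail (a point): Centre of the clamp's tail face (its -y end), 12 mm above the breadboard; the face is 30 mm wide (along x) and reaches from the breadboard to 23 mm above it. Push it along +y.
- clamp_toe (a point): Tip of the clamp's toe (its +y end), which rides 1.8 mm above the stage's foot plate. With the stage home and the clamp fully in, the toe covers 14 to 22 mm of the foot's -y edge.
- bolt_axis (a point): Point on the vertical axis of the clamp bolt, at the height of the wrench's centre line, 51 mm above the breadboard (66 mm above the table). At x = +15 mm, y = -92 mm of the breadboard frame.
- bolt (a joint): Turn of the clamp bolt, rad, positive clockwise from above (tightening). Starts finger-tight at 0 to 0.08; resists with 1.15 N m of friction plus 2.4 N m per rad, and stays where left. The click comes at about 0.36; beyond 0.48 it is over-tightened.
- ratchet (a joint): Angle of the wrench's ratchet head on the bolt, rad, clockwise positive: negative = swung back, idling almost freely without loosening the bolt; from 0 it takes up (springing to 0.03) and drives the bolt. Starts at -0.45 to -0.15. Swung back and forward again it takes up where it left off.
- breakover (a joint): Break-over of the click wrench, rad: straight at about -0.02 at rest (0 under load), held by a spring until the push at mid-grip, square to the wrench, reaches about 13 N; then it gives way suddenly (the click) to about 0.10 (0.13 under load), the push falling to about 3 N. It springs straight when let go. Pushing on against its end turns the bolt further.
- wrench_grip (a point): Middle of the click wrench's round black grip: 23 mm across, 80 long, level, 66 mm above the table, 153 mm from the bolt axis (wrench: 200 mm, socket on the bolt). Its -x axis points along the wrench away from the bolt: at the start 0.37 to 0.75 rad from the breadboard's -x towards -y; at the click about along -x. Push it here from its -y side, square to the wrench.
- objective: Bystander: steel microscope objective standing on the breadboard beyond the clamp, 32 mm across, 52 mm high. Origin at the centre of its underside.
- spare_clamp: Bystander: spare steel toe clamp lying on the breadboard's +y side, 30 x 90 x 24 mm. Origin under its centre.
- hex_key: Bystander: L-shaped hex key, 106 mm long, 6 mm thick, lying on the breadboard beyond the stop bar. Origin under the middle of its long arm.
- oil: Bystander: small amber bottle, 38 mm across, 75 mm high, on the table to the left. Origin at the centre of its underside.
- driver: Bystander: screwdriver with black handle, 180 mm long, on the table to the right. Origin near its middle.
- dishes: Bystander: stack of three clear dishes, 91 mm across, 42 mm high, on the table to the left. Origin at the centre of its underside.
- tips: Bystander: box of red pipette tips, 85 x 125 x 57 mm, on the table to the right. Origin at the centre of its underside.
Mind the look-alikes: they are no part of the job. Leave any blue or green look-alike of the stage alone.

How it is judged:
On the way, in this order (a step that is already met when the one before it is completed fails the run):
1. the stage stands flat and square against the stop bar (gap under 2.5 mm, within 0.035 rad) (x of stage in the frame of breadboard above 0.0125 m and angle between the y axis of stage and the y axis of breadboard, either way round below 0.035 rad and angle between stage's own z axis and vertical below 0.03 rad), for 0.2 s.
2. the clamp is fully in (over 27 of its 30 mm) with its toe over the foot by 5 mm or more, the stage still home (value of joint clamp above 0.027 m and y of clamp_toe in the frame of stage above -0.055 m and x of stage in the frame of breadboard above 0.0125 m), for 0.2 s.
3. the wrench clicks: it breaks over by 0.03 rad or more with the bolt tightened (value of joint breakover above 0.03 rad and value of joint bolt above 0.3 rad).
At the end, for the whole second after the job is handed in: The stage stands within 2.5 mm of the stop bar and within 0.035 rad of square, upright; the clamp is in by over 27 mm with its toe 5 mm or more over the foot; the bolt is between 0.30 and 0.48 rad; the wrench is let go and straight (break-over under 0.02 rad); all at rest (all of step 2 and angle between the y axis of stage and the y axis of breadboard, either way round below 0.035 rad and angle between stage's own z axis and vertical below 0.03 rad and value of joint bolt between 0.3 and 0.48 rad and value of joint breakover below 0.02 rad and linear speed of stage below 0.01 m/s); the robot touches nothing.
It fails at once if the bolt is over-tightened (beyond 0.48 rad) (value of joint bolt above 0.48 rad).
It fails at once if a bystander is moved by more than 20 mm (distance of any of objective, spare_clamp, hex_key, oil, driver, dishes, tips from where it was at the start of the episode above 0.02 m).
It also fails if it takes over 64 s, if anything falls off the work surface, if the arm or the gripper's body presses on something with over 40 N, if the wrist force passes 120 N, or if a joint passes its speed limit or range.

## Working session

There is one attempt and no reset: what is moved stays moved. The work goes in short steps, each a Python script; the robot and the scene stay as the last script left them, time stands still between calls to the robot, and variables do not carry over. Pictures are saved under pics/ and viewed, and the job is handed in when it is done.

```bash
mkdir -p pics; cat > h.py <<'E'
import numpy as np, cv2
from station import ctrl, optics, trace, landmark_of
def save(cam,name):
    f=optics.grab_frame(cam); cv2.imwrite(f'pics/{name}.png',f['pixels'][:,:,::-1]); return f
def ray(f,uv):
    K=np.array(f['camera_matrix']);k1=f['k1']
    p=np.array([(uv[0]-K[0,2])/K[0,0],(uv[1]-K[1,2])/K[1,1]])
    q=p.copy()
    for _ in range(50): q=p/(1+k1*(q@q))
    R=cv2.Rodrigues(np.array(f['rvec'],float))[0];t=np.array(f['tvec'],float).ravel()
    return -R.T@t, R.T@np.array([q[0],q[1],1.])
def at(f,uv,z):
    o,d=ray(f,uv); return o+d*(z-o[2])/d[2]
def proj(f,P):
    R=cv2.Rodrigues(np.array(f['rvec'],float))[0];t=np.array(f['tvec'],float).ravel()
    c=R@np.array(P,float)+t; s=c[:2]/c[2]; s=s*(1+f['k1']*(s@s)); K=np.array(f['camera_matrix'])
    return np.array([K[0,0]*s[0]+K[0,2],K[1,1]*s[1]+K[1,2]])
E
python3 - <<'E'
from h import *
Z=dict(breadboard=0,stage=.015,stage_front=.04,clamp_tail=.027,clamp_toe=.027,bolt_axis=.066,wrench_grip=.066,objective=.015,spare_clamp=.015)
for cam in('top','side'):
    f=save(cam,cam+'0')
    o,_=ray(f,(320,200)); print(cam,o)
    for n,z in Z.items():
        for r in landmark_of(n,cam)[:3]: print(n,np.round(r['uv'],1),round(r['confidence'],2),np.round(at(f,r['uv'],z),4))
print(ctrl.current_t(),ctrl.current_tool_pos(),ctrl.current_ee_rot(),ctrl.current_force(),ctrl.current_grip_width(),ctrl.tips_ahead)
E
```

```text
top [ 0.49734075 -0.02400497  1.20385502]
stage [401.3 288.1] 0.87 [ 0.3263 -0.2245  0.015 ]
stage [309.  173.2] 0.79 [0.6326 0.0343 0.015 ]
stage [270.2 272. ] 0.68 [0.3591 0.133  0.015 ]
stage_front [276.9 281.3] 0.81 [0.3378 0.1109 0.04  ]
stage_front [403.6 301.6] 0.81 [ 0.2945 -0.2271  0.04  ]
stage_front [307.9 185.6] 0.79 [0.5962 0.0351 0.04  ]
clamp_tail [368.7 162.3] 0.65 [ 0.6649 -0.1278  0.027 ]
clamp_toe [331.3 162.5] 0.6 [ 0.662  -0.0262  0.027 ]
clamp_toe [291.4 124.7] 0.2 [0.7638 0.0858 0.027 ]
bolt_axis [340.2 157.4] 0.77 [ 0.6705 -0.0492  0.066 ]
wrench_grip [373.7 203.9] 0.58 [ 0.5503 -0.1397  0.066 ]
objective [363.1 120.2] 0.63 [ 0.7831 -0.111   0.015 ]
spare_clamp [247.2 172.6] 0.83 [0.6303 0.2054 0.015 ]
side [ 0.2164275  -0.82585929  1.02758393]
breadboard [337.4 203.2] 0.76 [0.6456 0.0484 0.    ]
stage [280.2 287.8] 0.97 [ 0.325  -0.2313  0.015 ]
stage [259.4 209.6] 0.65 [0.3547 0.1147 0.015 ]
stage [337.6 203. ] 0.6 [0.6404 0.0363 0.015 ]
stage_front [253.1 213.6] 0.91 [0.3247 0.081  0.04  ]
stage_front [329.6 201.8] 0.89 [0.6048 0.0318 0.04  ]
stage_front [272.1 288.8] 0.85 [ 0.2983 -0.2401  0.04  ]
clamp_tail [336.  201.7] 0.64 [0.6326 0.0345 0.027 ]
clamp_tail [358.9 228. ] 0.59 [ 0.6559 -0.1135  0.027 ]
clamp_toe [300.5 144. ] 0.69 [0.6292 0.418  0.027 ]
clamp_toe [353.8 211. ] 0.57 [ 0.6744 -0.0335  0.027 ]
bolt_axis [355.  207.4] 0.55 [ 0.668  -0.0503  0.066 ]
wrench_grip [332.1 237.4] 0.69 [ 0.5382 -0.1443  0.066 ]
objective [389.4 218.1] 0.61 [ 0.7861 -0.1047  0.015 ]
spare_clamp [320.2 177.2] 0.64 [0.6335 0.1954 0.015 ]
spare_clamp [362.6 229.1] 0.42 [ 0.6712 -0.1145  0.015 ]
1.0 [0.25247513 0.57173854 0.25029694] [-1.54607517  0.32618776 -0.3261779 ] [-0.58233358  0.2750061   0.2761796 ] 0.08544056832992457 0.019
```

View pics/top0.png

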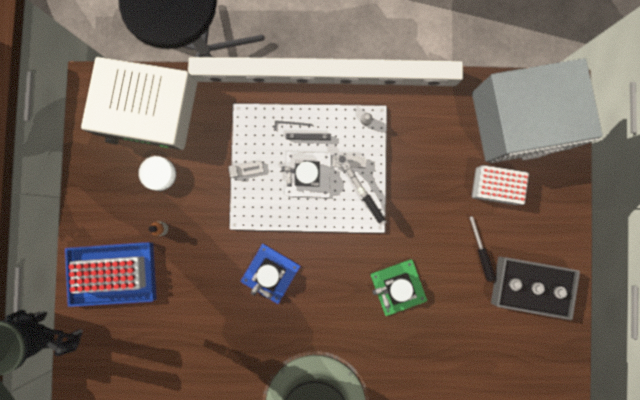

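View pics/side0.png

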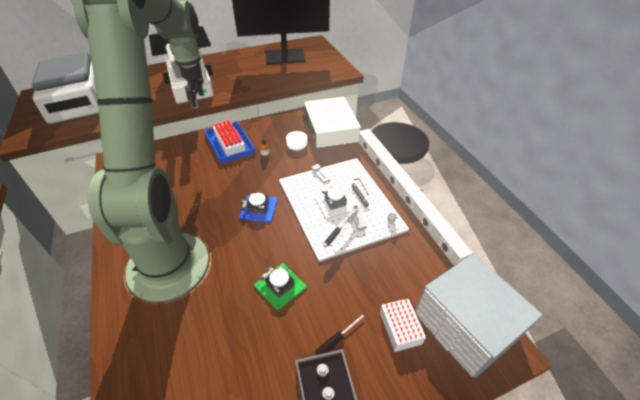

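```bash
python3 - <<'E'
import cv2
a=cv2.imread('pics/top0.png')[80:250,220:420]; cv2.imwrite('pics/top0c.png',cv2.resize(a,None,fx=4,fy=3.5 if 0 else 3.5,interpolation=cv2.INTER_CUBIC))
a=cv2.imread('pics/side0.png')[130:280,260:460]; cv2.imwrite('pics/side0c.png',cv2.resize(a,None,fx=4,fy=4,interpolation=cv2.INTER_CUBIC))
E
```

```text
(no output)
```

View pics/top0c.png

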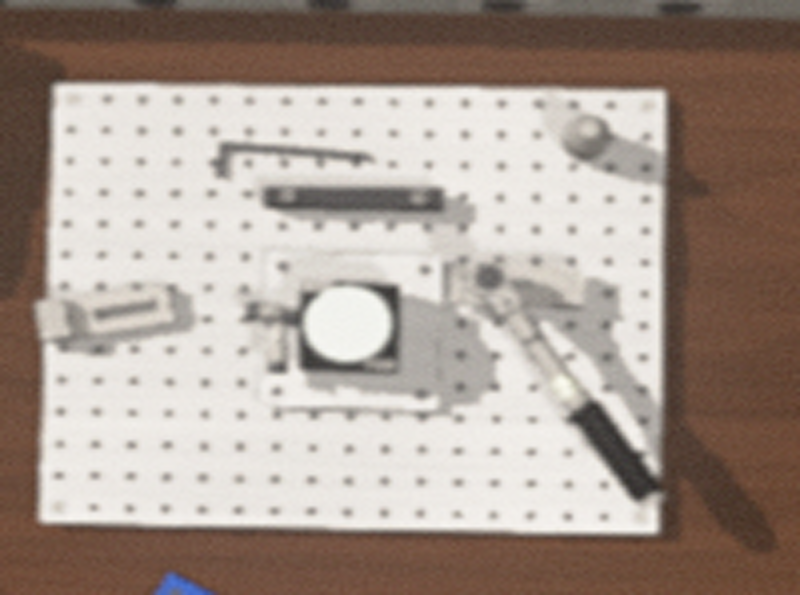

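View pics/side0c.png

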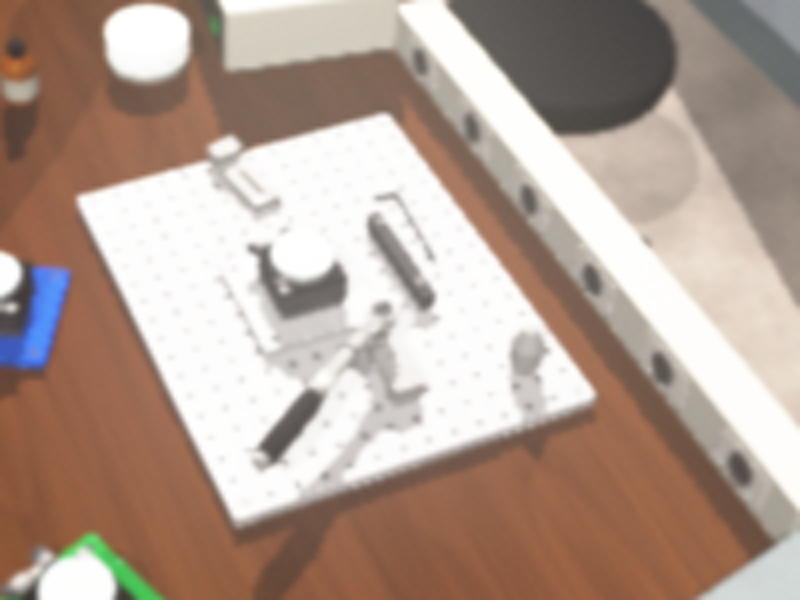

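The white-footed stage on the breadboard is at top (307,173). The look-alikes are blue at (270,272) and green at (401,288). The clamp under the wrench is at about (350,160), while the spare clamp at (247,172) is left alone. The grip is near (374,204). Next I fit the board frame.

```bash
cat >> h.py <<'E'
from scipy.optimize import least_squares
def fitrect(P,L,W,x0,scale=.003):
    def res(p):
        c,s=np.cos(p[2]),np.sin(p[2]); d=P-p[:2]; u=d@np.array([c,s]); v=d@np.array([-s,c])
        a=np.abs(u)-L/2;b=np.abs(v)-W/2
        return np.where((a>0)&(b>0),np.hypot(a,b),np.maximum(a,b))
    return least_squares(res,x0,loss='soft_l1',f_scale=scale)
E
python3 - <<'E'
from h import *
for cam in('top','side'):
    f=optics.grab_frame(cam)
    hsv=cv2.cvtColor(f['pixels'],cv2.COLOR_RGB2HSV)
    m=((hsv[:,:,1]<50)&(hsv[:,:,2]>140)).astype(np.uint8)
    m=cv2.morphologyEx(m,cv2.MORPH_OPEN,np.ones((3,3)))
    n,l=cv2.connectedComponents(m)
    tr=trace('breadboard',cam)
    c=(235,200) if cam=='top' else (300,200)
    # label near
    i=l[c[1],c[0]]
    mm=(l==i).astype(np.uint8); cs,_=cv2.findContours(mm,cv2.RETR_EXTERNAL,cv2.CHAIN_APPROX_NONE)
    h=cv2.convexHull(max(cs,key=cv2.contourArea))
    cc=max(cs,key=cv2.contourArea)[:,0]
    P=np.array([at(f,u,.015)[:2] for u in cc])
    r=fitrect(P,.35,.425,[.64,0,0]); print(cam,r.x,np.median(abs(r.fun)),len(P),P.min(0),P.max(0))
    f['pixels']
    v=f['pixels'].copy(); cv2.drawContours(v,[cc[:,None]],-1,(255,0,0),1)
    x,y,t=r.x; 
    Q=[proj(f,[x+np.cos(t)*a-np.sin(t)*b,y+np.sin(t)*a+np.cos(t)*b,.015]) for a,b in((.175,.2125),(.175,-.2125),(-.175,-.2125),(-.175,.2125))]
    cv2.polylines(v,[np.array(Q).round().astype(int)],True,(0,0,255),1)
    # features
    for a,b,z in((.075,.062,.035),(.075,-.062,.035),(.015,-.092,.066)): 
        q=proj(f,[x+np.cos(t)*a-np.sin(t)*b,y+np.sin(t)*a+np.cos(t)*b,z]); cv2.circle(v,tuple(q.round().astype(int)),1,(0,200,0),-1)
    a=v[80:250,220:420] if cam=='top' else v[130:280,260:460]
    cv2.imwrite(f'pics/fit_{cam}.png',cv2.resize(a,None,fx=4,fy=3.5,interpolation=cv2.INTER_NEAREST)[:,:,::-1])
E
```

```text
top [0.65001654 0.03996686 0.00124956] 0.0010001002298793416 613 [ 0.47259064 -0.17523462] [0.82721857 0.25691294]
side [0.64826559 0.03412446 0.0050544 ] 0.002729011255703545 322 [ 0.46894834 -0.18434475] [0.82779402 0.27849569]
```

View pics/fit_top.png

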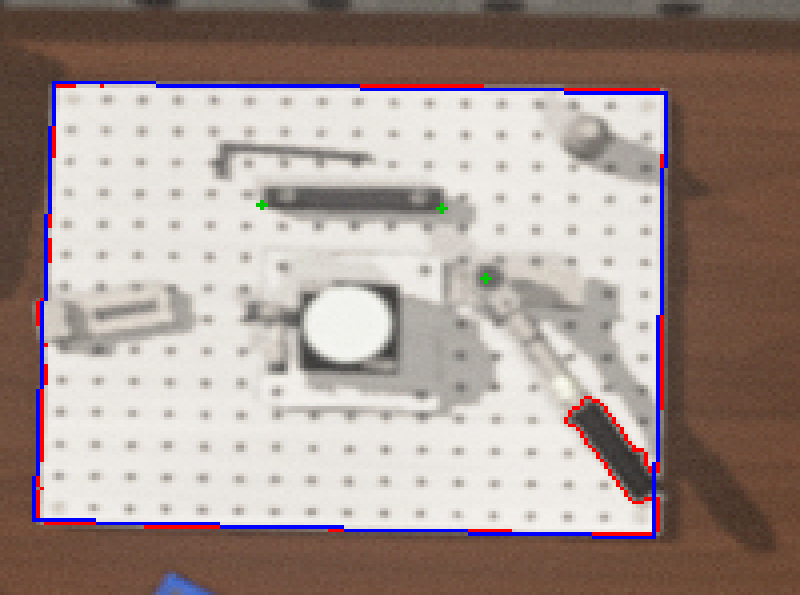

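View pics/fit_side.png

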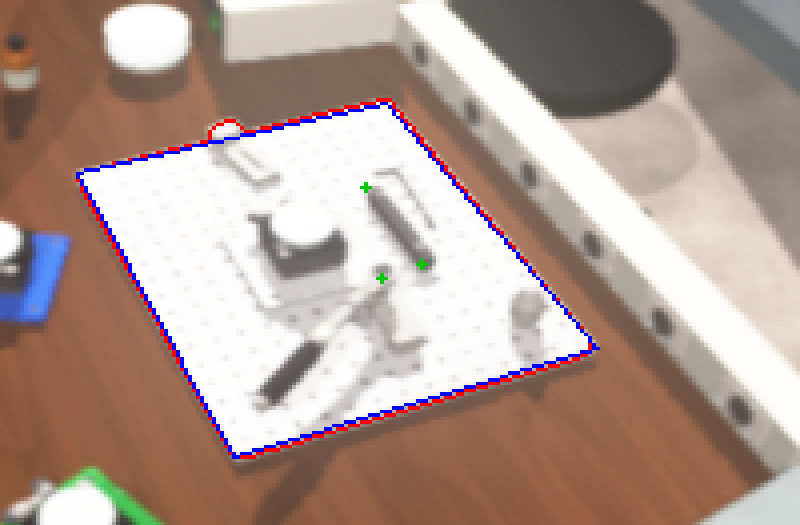

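Top view: the fitted board outline (blue) follows the edges, and the bar ends project to crop (262,204) and (441,208), on the bar's near face. The board is at about (0.650, 0.039) with yaw about 0.002. The stage, at (0.633, 0.034), is about 32 mm short. Moving to push it now.

```bash
cat >> h.py <<'E'
from scipy.spatial.transform import Rotation as Ro
BX,BY,BT=.6497,.0385,.002
def bw(a,b,z): c,s=np.cos(BT),np.sin(BT); return [BX+c*a-s*b,BY+s*a+c*b,z]
def wb(P): c,s=np.cos(BT),np.sin(BT); d=np.array(P)[:2]-[BX,BY]; return np.array([c*d[0]+s*d[1],-s*d[0]+c*d[1]])
def att(yv,zv):
    yv=np.array(yv,float);yv/=np.linalg.norm(yv);zv=np.array(zv,float);zv-=yv*(zv@yv);zv/=np.linalg.norm(zv)
    return Ro.from_matrix(np.column_stack([np.cross(yv,zv),yv,zv])).as_rotvec()
def F(n=4): return np.mean([ctrl.current_force() for _ in range(n)],0)
E
python3 - <<'E'
from h import *
print(Ro.from_rotvec(ctrl.current_ee_rot()).as_matrix().round(2))
p=bw(-.09,-.004,.20)
q0=np.array(ctrl.current_qpos())
for s in(1,-1):
    a=att([0,0,-1],[0,s,0]); q=ctrl.ik(p,a); print(s,None if q is None else np.round(q,2))
print(ctrl.current_t()); ctrl.grasp(); print(ctrl.current_t(),ctrl.current_grip_width(), ctrl.current_tool_pos())
E
```

```text
[[ 0.91  0.    0.4 ]
 [-0.4  -0.    0.91]
 [ 0.   -1.   -0.  ]]
1 [-0.24  0.48  0.1   1.83 -0.06  0.84  1.46]
-1 [-0.62  0.57  0.66  1.85 -0.45  0.88 -1.32]
1.2
1.9667 -0.0001814440639744858 [0.25249965 0.57173749 0.25031247]
```

```bash
python3 - <<'E'
from h import *
a=att([0,0,-1],[0,1,0])
y0=wb([0,.0345])[1]
ctrl.move_ptp(bw(-.105,-.004,.18),a); print(ctrl.current_t())
ctrl.move_linear(bw(-.105,-.004,.060),rate=.15); print(ctrl.current_t(),F())
f0=F()
x=-.105
ctrl.move_linear(bw(-.072,-.004,.060),rate=.08);print(ctrl.current_t(),F()-f0)
save('side','s1')
t=ctrl.current_t(); ctrl.move_linear(bw(-.070,-.004,.060),rate=.05);print('step',ctrl.current_t()-t,F()-f0, ctrl.current_tool_pos())
E
python3 - <<'E'
import cv2
a=cv2.imread('pics/s1.png')[130:280,260:460]; cv2.imwrite('pics/s1c.png',cv2.resize(a,None,fx=4,fy=4,interpolation=cv2.INTER_CUBIC))
E
```

```text
4.1667
5.1167 [0.09207018 0.50125528 0.26366927]
5.6833 [-0.2269047  -1.06250254 -0.47444617]
step 0.25 [ 0.14559991 -0.19039497  0.13291026] [0.57964282 0.03437869 0.06006256]
```

View pics/s1c.png

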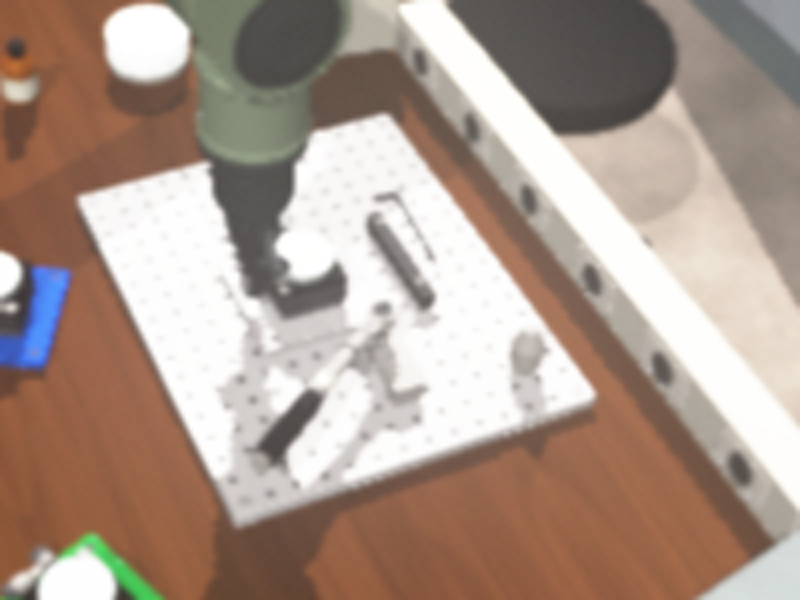

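The fingers stand just before the block's near face (crop (265,290)), above the foot. Pushing in steps under force watch.

```bash
python3 - <<'E'
from h import *
f0=F()
x=-.070
while x<-.020:
    x+= .004 if x<-.036 else .0015
    ctrl.move_linear(bw(x,-.004,.060),rate=.03)
    f=F()-f0; p=ctrl.current_tool_pos(); print(round(x,4),np.round(f,1),np.round(wb(p),4),round(ctrl.current_t(),2))
    if f[0]<-18 or np.linalg.norm(f)>30: break
save('top','t2');save('side','s2')
import cv2
a=cv2.imread('pics/s2.png')[130:280,260:460]; cv2.imwrite('pics/s2c.png',cv2.resize(a,None,fx=4,fy=4,interpolation=cv2.INTER_CUBIC))
E
```

```text
-0.066 [-0.1 -0.  -1.1] [-0.0658 -0.004 ] 6.27
-0.062 [-0.9 -0.2 -1.1] [-0.062 -0.004] 6.55
-0.058 [-2.4 -0.8 -1.6] [-0.0581 -0.004 ] 6.83
-0.054 [-1.5 -0.9 -1.7] [-0.0539 -0.004 ] 7.12
-0.05 [-1.8  0.2 -1. ] [-0.0499 -0.004 ] 7.4
-0.046 [-1.  -0.3 -1.2] [-0.0459 -0.004 ] 7.68
-0.042 [-1.8  0.3 -1.4] [-0.0419 -0.004 ] 7.97
-0.038 [-2.   0.1 -0.9] [-0.0379 -0.004 ] 8.25
-0.034 [-1.5  0.1 -0.6] [-0.0339 -0.004 ] 8.53
-0.0325 [-4.3 -1.   1.6] [-0.0327 -0.004 ] 8.78
-0.031 [-5.  -0.3  0.9] [-0.0312 -0.004 ] 9.03
-0.0295 [-4.6 -1.   0.4] [-0.0296 -0.004 ] 9.28
-0.028 [-7.8  0.4  3.1] [-0.0285 -0.004 ] 9.53
-0.0265 [-17.5  -0.2  10.3] [-0.0284 -0.0039] 9.78
-0.025 [-27.    1.3  16.5] [-0.0283 -0.0038] 10.03
```

View pics/s2c.png

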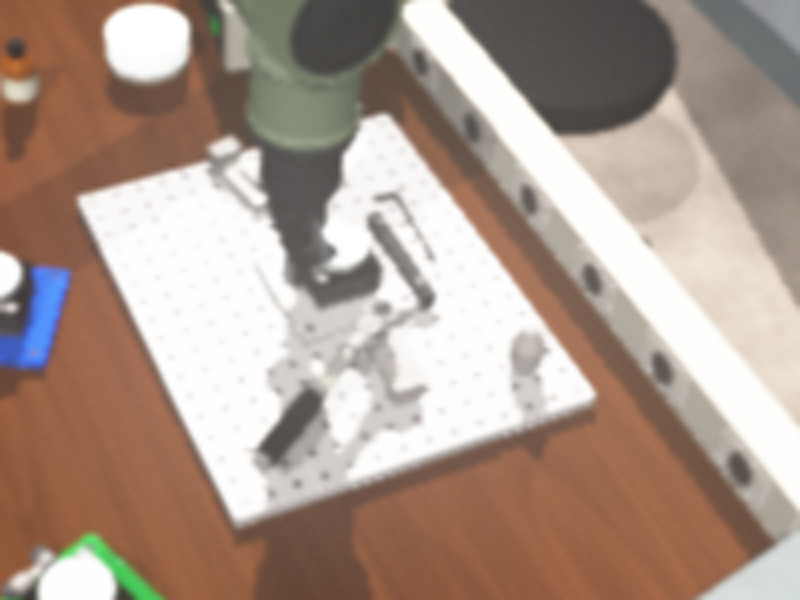

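The stage hit a hard stop at TCP board x = -28.4 mm (expected about -29). Retreat and go for the clamp tail.

```bash
python3 - <<'E'
from h import *
ctrl.move_linear(bw(-.045,-.004,.060),rate=.06)
ctrl.move_linear(bw(-.075,-.004,.20),rate=.25)
t=np.deg2rad(20)
P=bw(.018,-.205,.16)
best=None
q0=np.array(ctrl.current_qpos())
for s in(1,-1):
    a=att([0,np.sin(t),-np.cos(t)],[s,0,0]); q=ctrl.ik(P,a)
    if q is not None:
        d=np.abs(np.array(q)-q0).max(); print(s,np.round(q,2),d)
        if best is None or d<best[0]: best=(d,a)
ctrl.move_ptp(P,best[1]); print(ctrl.current_t())
f=save('top','t3');save('side','s3')
for n in('stage','clamp_tail','clamp_toe'):
    print(n,[(np.round(r['uv'],1),round(r['confidence'],2)) for r in landmark_of(n,'top')[:3]],[(np.round(r['uv'],1),round(r['confidence'],2)) for r in landmark_of(n,'side')[:3]])
for nm,b in(('t3',(80,250,220,420)),('s3',(130,280,260,460))):
    a=cv2.imread(f'pics/{nm}.png')[b[0]:b[1],b[2]:b[3]]; cv2.imwrite(f'pics/{nm}c.png',cv2.resize(a,None,fx=4,fy=3.5,interpolation=cv2.INTER_CUBIC))
E
```

```text
1 [ 0.09  0.83  0.37  1.41 -0.65  1.17  0.71] 0.7525493715077641
-1 [-0.19  1.05  1.01  1.43 -1.12  1.46 -2.14] 3.598757842634415
12.2417
stage [(array([270.6, 273.6]), 0.82), (array([306. , 160.8]), 0.8)] [(array([258.4, 211.8]), 0.98), (array([282.6, 286.2]), 0.85), (array([342.8, 199.2]), 0.59)]
clamp_tail [(array([367.6, 162.3]), 0.66), (array([305.6, 171.4]), 0.6)] [(array([362.6, 229.3]), 0.48)]
clamp_toe [(array([333.3, 160.1]), 0.8), (array([368.9, 122. ]), 0.71), (array([307.3, 170. ]), 0.17)] []
```

View pics/t3c.png

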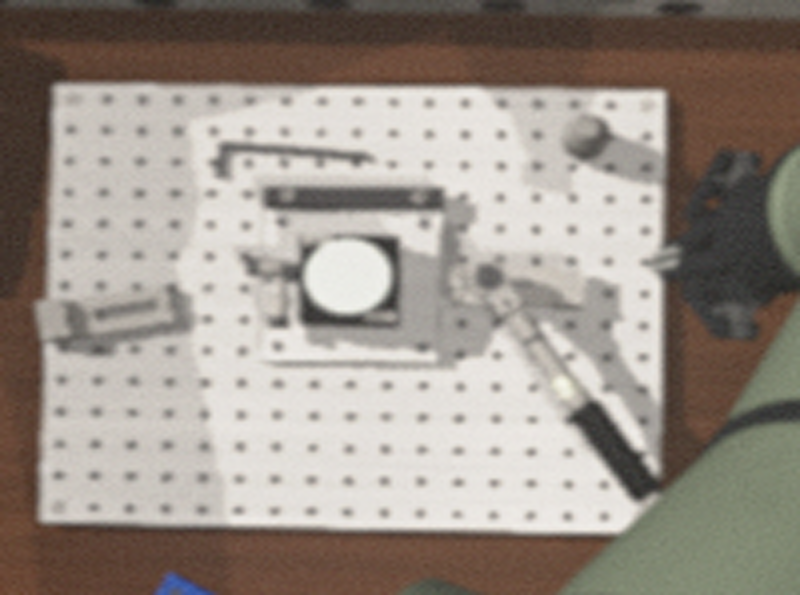

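View pics/s3c.png

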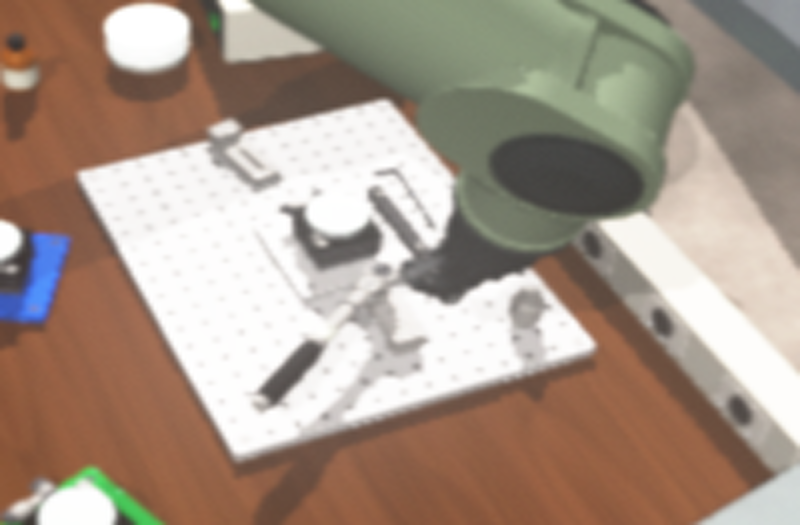

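The stage's foot lies flush on the bar (crop top edge y≈208). The clamp's tail is at (367,162), and the fingers at crop (660,258) are in line with it. Descend and push.

```bash
python3 - <<'E'
from h import *
z=.043
ctrl.move_linear(bw(.018,-.205,z),rate=.12)
f0=F(); y=-.190
ctrl.move_linear(bw(.018,y,z),rate=.06); print(F()-f0,ctrl.current_t())
while y<-.135:
    y+=.004 if y<-.158 else .0015
    ctrl.move_linear(bw(.018,y,z),rate=.04)
    f=F()-f0; p=ctrl.current_tool_pos(); print(round(y,4),np.round(f,1),np.round(wb(p),4),round(ctrl.current_t(),2))
    if f[1]<-16 or np.linalg.norm(f)>25: break
save('top','t4');save('side','s4')
for nm,b in(('t4',(80,250,220,420)),('s4',(130,280,260,460))):
    a=cv2.imread(f'pics/{nm}.png')[b[0]:b[1],b[2]:b[3]]; cv2.imwrite(f'pics/{nm}c.png',cv2.resize(a,None,fx=4,fy=3.5,interpolation=cv2.INTER_CUBIC))
E
```

```text
[ 1.11204261 -1.4242781  -0.59180456] 14.1667
-0.186 [-0.2 -0.8 -0.1] [ 0.018  -0.1858] 14.42
-0.182 [-0.8 -0.6 -0.3] [ 0.0181 -0.1817] 14.67
-0.178 [ 0.8 -0.4 -0.4] [ 0.018  -0.1776] 14.92
-0.174 [ 0.6  0.1 -0.8] [ 0.018  -0.1737] 15.17
-0.17 [-0.2 -0.3 -0.4] [ 0.018  -0.1697] 15.42
-0.166 [-0.4 -0.  -0.6] [ 0.018  -0.1656] 15.67
-0.162 [ 0.4 -0.5 -0.6] [ 0.018  -0.1615] 15.92
-0.158 [-0.7 -0.6 -0.7] [ 0.018  -0.1575] 16.17
-0.1565 [ 0.  -1.4 -0.1] [ 0.018  -0.1564] 16.42
-0.155 [ 0.3 -1.2  0.2] [ 0.018  -0.1549] 16.67
-0.1535 [-0.7 -1.8  0.3] [ 0.018  -0.1534] 16.92
-0.152 [-0.5 -1.1 -0.8] [ 0.018  -0.1518] 17.17
-0.1505 [-1.  -1.7 -0.3] [ 0.018  -0.1503] 17.42
-0.149 [-0.5 -1.2 -0.5] [ 0.018  -0.1488] 17.67
-0.1475 [-0.7 -5.7  0.1] [ 0.018  -0.1482] 17.92
-0.146 [ -1.2 -10.3  -0.1] [ 0.018 -0.148] 18.17
-0.1445 [ -1.  -17.2   0.6] [ 0.018  -0.1479] 18.42
```

View pics/t4c.png

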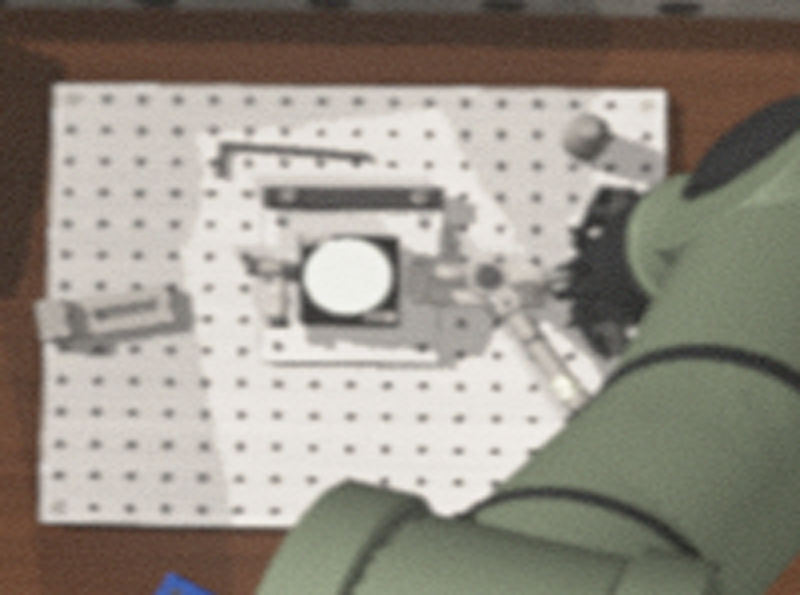

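View pics/s4c.png

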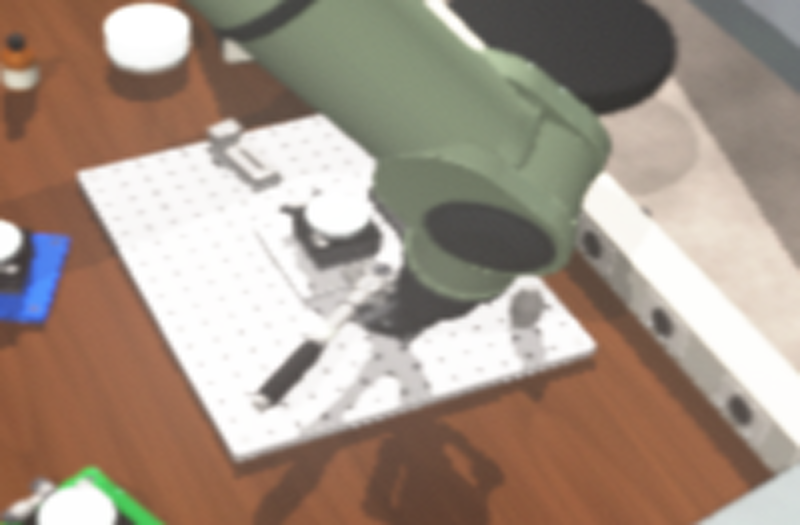

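Clamp's end stop reached (TCP y = -147.9 mm, predicted -148.8). In the top view the toe reaches onto the foot at crop (440,280). Next is the wrench: angle about 0.64 rad.

```bash
cat >> h.py <<'E'
def wp(phi,off=.0225,z=.066,r=.153):
    n=np.array([-np.sin(phi),np.cos(phi)]); g=np.array([.015-r*np.cos(phi),-.092-r*np.sin(phi)])
    c=g-off*n
    t=BT; nw=np.array([np.cos(t)*n[0]-np.sin(t)*n[1],np.sin(t)*n[0]+np.cos(t)*n[1]])
    return bw(c[0],c[1],z), nw
def watt(nw,s): return att([0,0,-1],[s*nw[1],-s*nw[0],0])
E
python3 - <<'E'
from h import *
ctrl.move_linear(bw(.018,-.175,.043),rate=.08)
ctrl.move_linear(bw(.018,-.21,.16),rate=.25)
P,n=wp(.64,.0425,.15)
q0=np.array(ctrl.current_qpos())
for s in(1,-1):
    q=ctrl.ik(P,watt(n,s)); print(s,None if q is None else np.round(q,2))
    P2,n2=wp(-.1); q=ctrl.ik(P2,watt(n2,s)); print(s,None if q is None else np.round(q,2))
print(q0.round(2))
ctrl.move_ptp(P,watt(n,1)); print(ctrl.current_t())
f=save('top','t5');save('side','s5')
for n in('wrench_grip','clamp_tail','bolt_axis','clamp_toe'):
  for c in('top','side'):
    print(n,c,[(np.round(r['uv'],1),round(r['confidence'],2)) for r in landmark_of(n,c)[:3]])
for nm,b in(('t5',(80,250,220,420)),('s5',(130,280,260,460))):
    a=cv2.imread(f'pics/{nm}.png')[b[0]:b[1],b[2]:b[3]]; cv2.imwrite(f'pics/{nm}c.png',cv2.resize(a,None,fx=4,fy=3.5,interpolation=cv2.INTER_CUBIC))
E
```

```text
1 [-0.07  0.64  0.41  1.78 -0.34  0.79  1.15]
1 [-0.35  0.71  0.49  2.04 -0.63  0.55  0.5 ]
-1 [-0.42  0.9   1.05  1.8  -0.92  1.03 -1.5 ]
-1 [ 0.62  0.79 -0.87  1.99  0.88  0.79  2.27]
[ 0.1   0.83  0.37  1.41 -0.65  1.18  0.71]
20.2333
wrench_grip top [(array([372.5, 205. ]), 0.73), (array([161. , 228.6]), 0.34)]
wrench_grip side [(array([329.9, 236.1]), 0.43)]
clamp_tail top [(array([358.2, 165.9]), 0.63)]
clamp_tail side [(array([360.6, 223.4]), 0.39)]
bolt_axis top [(array([341.4, 158.1]), 0.97), (array([324. , 162.4]), 0.64)]
bolt_axis side [(array([356.6, 206.7]), 0.81)]
clamp_toe top [(array([323.6, 162.9]), 0.69)]
clamp_toe side []
```

View pics/t5c.png

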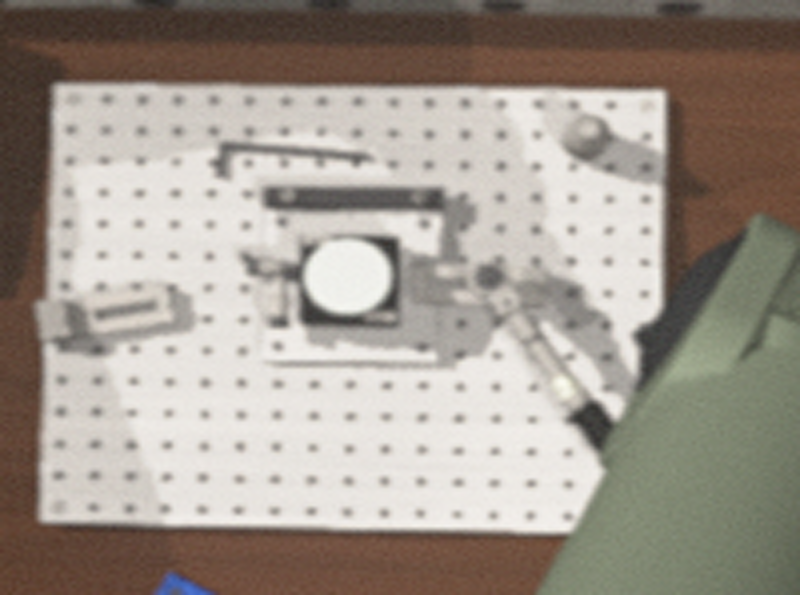

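View pics/s5c.png

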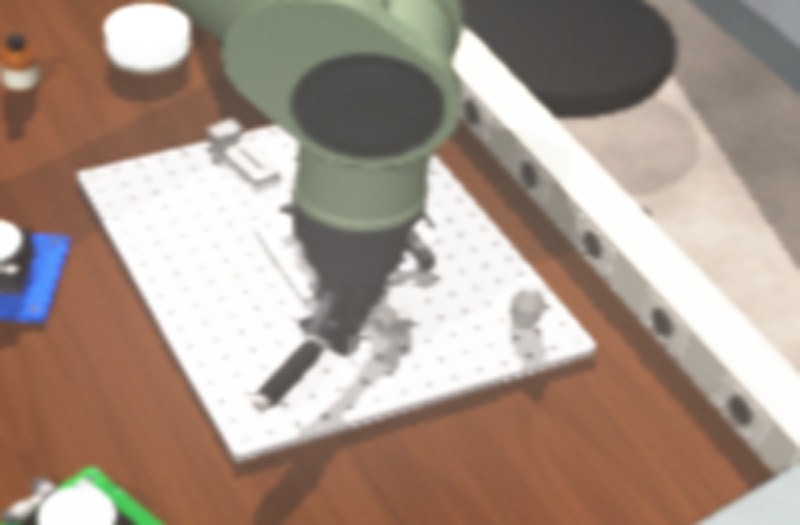

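The toe moved from (332,161) to (324,163), about 27 mm, so the clamp is in. The fingers stand on the wrench's -y side. Descend and push along the arc.

```bash
cat > push.py <<'E'
from h import *
P,n=wp(.64,.0425,.066); ctrl.move_linear(P,rate=.12); 
f0=F(6); print(f0,ctrl.current_t())
phi=.64+.12; hist=[];peak=0
while phi>-.16:
    last=hist[-1] if hist else 0
    step=.035 if last<3 else (.015 if last<9 else .008)
    phi-=step
    P,n=wp(phi); ctrl.move_linear(P,rate=.05,attitude=watt(n,1))
    f=F()-f0; fn=-(f[:2]@n); hist.append(fn); peak=max(peak,fn)
    print(round(phi,3),round(fn,1),np.round(f,1),round(ctrl.current_t(),2))
    if peak>9.5 and fn<peak-4.5: print('CLICK');break
    if fn>19 or np.linalg.norm(f)>25: print('high');break
    if ctrl.current_t()>50: break
E
python3 push.py
```

```text
[ 0.04692456 -0.77169124 -0.07381845] 21.5833
0.725 -0.9 [0.5 1.6 0.7] 21.88
0.69 -0.5 [-0.4  0.2 -0.3] 22.14
0.655 0.8 [ 0.9 -0.3  0.3] 22.4
0.62 -1.0 [-0.6  0.8  0. ] 22.66
0.585 -1.2 [0.1 1.6 0.4] 22.92
0.55 -1.3 [-0.3  1.4 -0.8] 23.18
0.515 -0.2 [-0.5 -0.1  0.2] 23.43
0.48 -0.8 [-0.9  0.4 -0.5] 23.69
0.445 -0.9 [1.1 1.5 1. ] 23.95
0.41 -1.3 [-0.2  1.3  0.5] 24.21
0.375 -0.5 [-0.7  0.3 -0.1] 24.47
0.34 -0.3 [-0.1  0.3  0. ] 24.73
0.305 -1.4 [-0.   1.5 -0.5] 24.98
0.27 -0.3 [0.2 0.4 0.1] 25.24
0.235 5.1 [ 1.4 -4.9 -0.4] 25.5
0.22 6.2 [ 0.6 -6.2  0.1] 25.75
0.205 6.8 [ 2.1 -6.5 -0.6] 26.0
0.19 5.5 [ 1.6 -5.3  0.4] 26.25
0.175 7.1 [ 2.2 -6.8  0.2] 26.5
0.16 7.6 [ 2.  -7.4 -0.3] 26.75
0.145 7.6 [ 2.  -7.4  0.4] 27.0
0.13 7.7 [-0.  -7.8 -0.1] 27.25
0.115 8.1 [ 1.7 -7.9 -0.2] 27.5
0.1 8.3 [ 0.3 -8.3 -0.1] 27.75
0.085 8.7 [ 1.6 -8.6 -0.9] 28.0
0.07 9.2 [ 1.  -9.1 -0.3] 28.25
0.062 8.4 [ 0.9 -8.4  0.6] 28.5
0.047 9.1 [ 1.1 -9.  -0.2] 28.75
0.039 9.8 [ 1.  -9.8  0.1] 29.0
0.031 9.5 [ 0.6 -9.5 -0.6] 29.25
0.023 9.6 [ 1.4 -9.5 -0.1] 29.5
0.015 9.7 [ 0.6 -9.7 -1.1] 29.75
0.007 10.0 [  0.7 -10.   -1.1] 30.0
-0.001 10.1 [  0.5 -10.1   0.1] 30.25
-0.009 9.7 [ 0.9 -9.7  0.5] 30.5
-0.017 10.1 [  0.7 -10.1  -0.1] 30.75
-0.025 9.8 [ 0.2 -9.8  0.3] 31.0
-0.033 9.9 [ 0.3 -9.9  0. ] 31.25
-0.041 10.5 [  1.4 -10.5  -0.4] 31.5
-0.049 11.2 [ -0.1 -11.2  -0.4] 31.75
-0.057 11.2 [  1.3 -11.3   0.8] 32.0
-0.065 10.8 [  0.1 -10.9   0.4] 32.25
-0.073 10.6 [  0.2 -10.7   0.1] 32.5
-0.081 10.9 [  0.1 -11.   -0.1] 32.75
-0.089 10.3 [ -0.1 -10.3  -0. ] 33.0
-0.097 11.2 [ -0.2 -11.3   0.1] 33.25
-0.105 12.0 [  0.  -12.1   0.1] 33.5
-0.113 11.8 [  0.1 -11.9   0.4] 33.75
-0.121 11.4 [ -0.3 -11.5  -0.2] 34.0
-0.129 12.1 [ -0.4 -12.2   0.6] 34.25
-0.137 11.5 [ -0.3 -11.6  -0.5] 34.5
-0.145 12.7 [ -0.7 -12.7   0.2] 34.75
-0.153 12.0 [  0.3 -12.2   0.5] 35.0
-0.161 11.7 [ -0.8 -11.7   0.3] 35.25
```

Force is 11.7 N plus a free-motion bias of about 0.8 N, so about 12.6 N. That matches the bolt model at about 0.33 rad, just below the click. Continuing with small steps.

```bash
cat > push2.py <<'E'
from h import *
f0=np.array([.05,-.0,0.]) # bias: free readings averaged about zero in raw force
phi=-.161; hist=[]
while phi>-.24:
    phi-=.006
    P,n=wp(phi); ctrl.move_linear(P,rate=.05,attitude=watt(n,1))
    f=F(6)-f0; fn=-(f[:2]@n); hist.append(fn)
    print(round(phi,3),round(fn,1),np.round(wb(ctrl.current_tool_pos()),4),round(ctrl.current_t(),2))
    if fn<9: print('CLICK');break
    if np.mean(hist[-2:])>14.6: print('high');break
E
python3 push2.py
```

```text
-0.167 11.1 [-0.1396 -0.0907] 35.5
-0.173 8.3 [-0.1395 -0.0894] 35.75
CLICK
```

```bash
python3 - <<'E'
from h import *
for i in range(6): print(F(4).round(2),ctrl.current_t()); ctrl.pause(.03)
save('top','t6');save('side','s6')
for c in('top','side'):
  for n in ('wrench_grip',): print(n,c,[(np.round(r['uv'],1),round(r['confidence'],2)) for r in landmark_of(n,c)[:3]])
for nm,b in(('t6',(80,250,220,420)),('s6',(130,280,260,460))):
    a=cv2.imread(f'pics/{nm}.png')[b[0]:b[1],b[2]:b[3]]; cv2.imwrite(f'pics/{nm}c.png',cv2.resize(a,None,fx=4,fy=3.5,interpolation=cv2.INTER_CUBIC))
E
```

```text
[-0.12 -8.38 -0.3 ] 35.75
[-1.14 -8.35  0.6 ] 35.7833
[-0.25 -8.23 -0.18] 35.8167
[-0.55 -8.58 -0.69] 35.85
[ 0.14 -9.06 -0.94] 35.8833
[-0.25 -8.97 -0.2 ] 35.9167
wrench_grip top []
wrench_grip side [(array([313.7, 217.9]), 0.5)]
```

View pics/t6c.png

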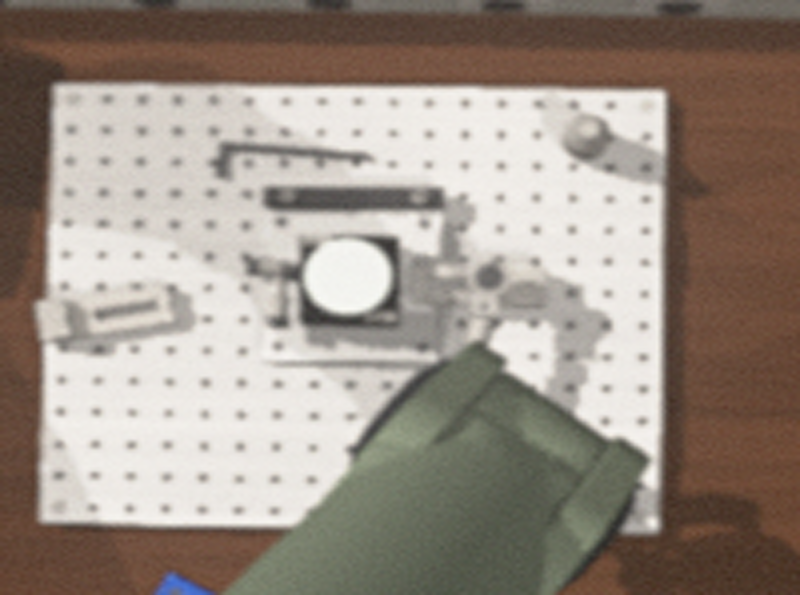

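View pics/s6c.png

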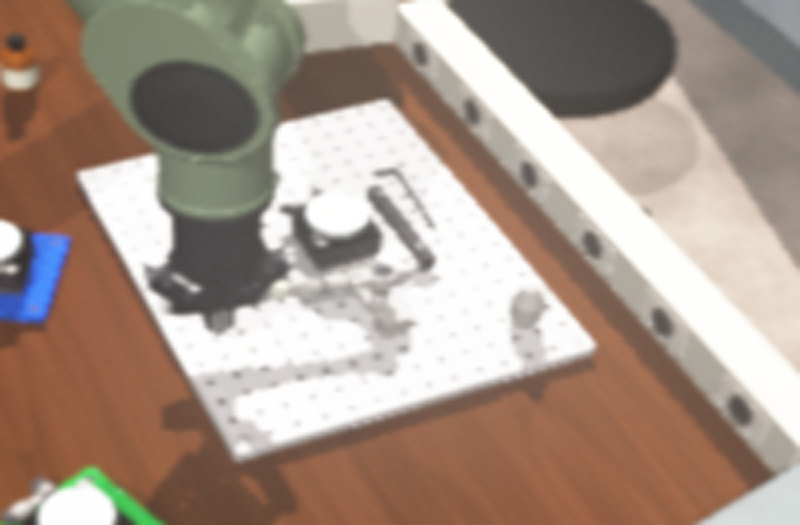

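The force has dropped steadily from 12.5 to 11.1 to 8.4 N: the wrench is breaking over, held back only by the position-controlled finger. The bolt can't turn below about 13 N, so I follow on in small steps until the force bottoms out at about 3 N.

```bash
python3 - <<'E'
from h import *
phi=-.173; h=[]
while phi>-.27:
    phi-=.006
    P,n=wp(phi); ctrl.move_linear(P,rate=.05,attitude=watt(n,1))
    f=F(6); fn=-(f[:2]@n); h.append(fn)
    print(round(phi,3),round(fn,1),np.round(wb(ctrl.current_tool_pos()),4),round(ctrl.current_t(),2))
    if fn<4.2: print('bottom');break
    if len(h)>2 and fn>min(h)+2.5: print('rising');break
    if fn>12: break
E
```

```text
-0.179 5.9 [-0.1395 -0.0881] 36.4
-0.185 5.1 [-0.1394 -0.0867] 36.65
-0.191 2.1 [-0.1394 -0.085 ] 36.9
bottom
```

The force fell through to 2.1 N, so the click is complete. Let go and check.

```bash
python3 - <<'E'
from h import *
P,n=wp(-.191,.075); ctrl.move_linear(P,rate=.1); print(F(),ctrl.current_t())
P,n=wp(-.191,.085,.24); ctrl.move_linear(P,rate=.25)
ctrl.move_ptp(bw(-.25,-.30,.32),watt(n,1)); 
ctrl.pause(.3); print(F(),ctrl.current_t())
f=save('top','t7');g=save('side','s7')
for c,fr in(('top',f),('side',g)):
  for n,z in (('wrench_grip',.066),('bolt_axis',.066),('stage',.015),('clamp_toe',.027),('clamp_tail',.027),('objective',.015),('spare_clamp',.015),('hex_key',.015)): print(n,c,[(np.round(r['uv'],1),round(r['confidence'],2),wb(at(fr,r['uv'],z)).round(3)) for r in landmark_of(n,c)[:3]])
for nm,b in(('t7',(80,250,220,420)),('s7',(130,280,260,460))):
    a=cv2.imread(f'pics/{nm}.png')[b[0]:b[1],b[2]:b[3]]; cv2.imwrite(f'pics/{nm}c.png',cv2.resize(a,None,fx=4,fy=3.5,interpolation=cv2.INTER_CUBIC))
E
```

```text
[ 0.31187442  0.19870131 -0.58979611] 37.575
[-0.63122313 -0.32801705  0.11877091] 39.5417
wrench_grip top [(array([340.5, 213.5]), 0.87, array([-0.127, -0.092]))]
bolt_axis top [(array([343.1, 160. ]), 0.79, array([ 0.014, -0.096]))]
stage top [(array([271.7, 275.1]), 0.93, array([-0.299,  0.091])), (array([399.5, 289.6]), 0.72, array([-0.328, -0.258])), (array([480.4, 248.2]), 0.61, array([-0.211, -0.474]))]
clamp_toe top [(array([323. , 161.2]), 0.76, array([ 0.015, -0.042]))]
clamp_tail top [(array([357.6, 162.3]), 0.76, array([ 0.014, -0.136]))]
objective top [(array([365.5, 121.9]), 0.69, array([ 0.129, -0.156])), (array([161.4, 231.6]), 0.47, array([-0.188,  0.402]))]
spare_clamp top [(array([248.8, 171. ]), 0.77, array([-0.015,  0.163]))]
hex_key top [(array([290.1, 122.8]), 0.65, array([0.122, 0.052]))]
wrench_grip side [(array([312.6, 219.7]), 0.66, array([-0.144, -0.086])), (array([341.2, 338.5]), 0.41, array([-0.227, -0.509]))]
bolt_axis side [(array([355.8, 207.6]), 0.75, array([ 0.02 , -0.091]))]
stage side [(array([258.6, 210.7]), 0.9, array([-0.299,  0.073])), (array([344.4, 199.9]), 0.74, array([0.022, 0.003]))]
clamp_toe side [(array([348.7, 206.8]), 0.57, array([ 0.016, -0.046]))]
clamp_tail side [(array([356.9, 220. ]), 0.69, array([ 0.016, -0.116]))]
objective side [(array([400.1, 325.3]), 0.65, array([-0.04, -0.52])), (array([391.7, 219.4]), 0.51, array([ 0.141, -0.152]))]
spare_clamp side [(array([342.4, 337. ]), 0.59, array([-0.211, -0.488])), (array([320.8, 177.5]), 0.4, array([-0.014,  0.154]))]
hex_key side [(array([363.1, 186.4]), 0.53, array([0.122, 0.043]))]
```

View pics/t7c.png

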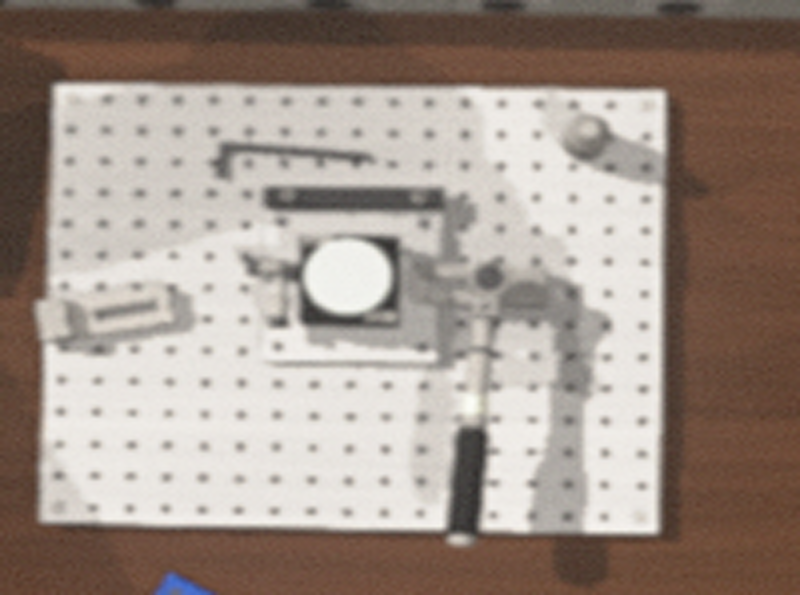

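View pics/s7c.png

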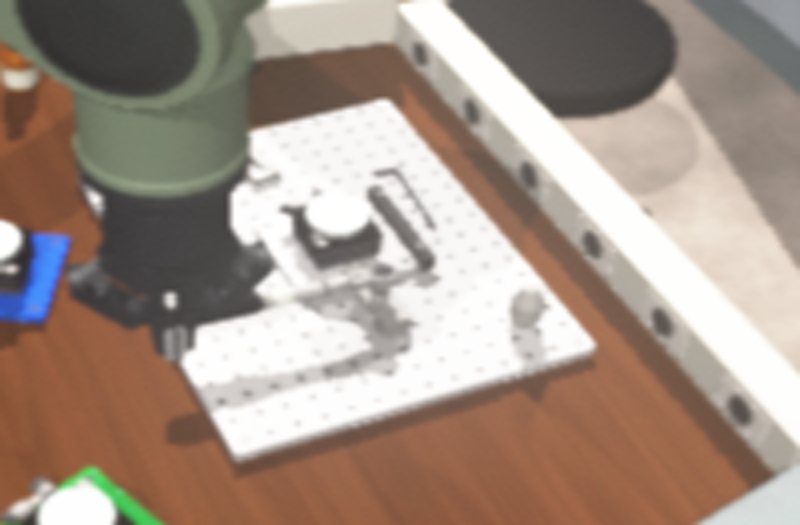

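The wrench has sprung straight and points along -x (crop (488,278) to (462,540)). The stage is flush on the bar, the toe is over the foot at (323,161), and the bystanders are in place. Handing in.

```bash
python3 - <<'E'
from h import *
ctrl.job_done(); print(ctrl.current_t())
E
```

```text
the job is handed in; nothing more can be done
the job is handed in; nothing more can be done
```

The stage is against the stop bar, the clamp is fully in over its foot, and the wrench clicked and was let go. I handed the job in at about 39.6 s; it returned no verdict.

- **Stage:** I pushed it until it hit a hard stop about 0.6 mm from where I expected it. The last pictures show its foot flush on the bar.
- **Clamp:** I pushed it to the end of its slot, about 1 mm from the predicted place. The camera puts its toe at y ≈ -42 mm, about 20 mm over the foot.
- **Wrench:** The force rose to about 12.5 N, with the bolt at roughly 0.34 rad. It then fell over about 5 mm of travel to 2 N, which I took as the click, and I let go.
- **Bystanders:** The objective, spare clamp and hex key lie where they were. I did not measure the bottle, screwdriver, dishes and tips again, but the arm did not work near them.

**Not measured or not in agreement:**
- **Click:** The force fell gradually, not in one jump, because the finger held the wrench back as it gave way. I therefore followed the grip a few millimetres further after the first drop, at forces too low to turn the bolt.
- **Bolt angle:** It is inferred from force and travel, not measured directly.
- **Stage in the last top picture:** The network missed the real stage there. The side camera puts it at x ≈ 22 mm against 15 mm at home, probably camera error, since 15 mm is where the bar stops it. I relied on the stop and the pictures.

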